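# Clamp a clock movement with an indexing lever

## Task

Clamp the loose clock movement in the little vice using its ratchet lever: lift the lever off its serrations, swing it back, let it drop in mesh and turn it clockwise again, as many times as needed, until the sprung jaw plate is pushed fully home. Leave the movement lying flat between the jaws, the lever down in its serrations and let go of, and all the other things on the bench where they are.

Things in the scene. Friction and masses are not known exactly. Their poses are not given: they have to be found in the camera images.
- vice: bench vice fixed to the bench, dark steel bed 100 x 270 x 28 mm. Origin on its underside, 10 mm to the +y side of the bed's middle; z up; y runs along the bed from the lever end (-y) to the sprung jaw (+y). Grey gear housing (94 x 75 mm, top at z = 60 mm) at y = -100 mm, with two steel stop pins (10 mm across, tops at z = 108 mm) at x = +-36, y = -127 mm
- jaw: the driven steel jaw; it starts nearly fully open, its origin within 3 mm of the vice's origin; its face is 8 mm towards +y of its origin, its top at z = 62 mm. Not to be pushed by hand. Turning the toothed crown under the lever clockwise (seen from above) drives it along vice +y by 12 mm per rad; about 0.35 N m of friction resists and also holds it where left. Anticlockwise loosens
- hub (a point): point on the vertical axis of crown and lever: vice x = 0, y = -100 mm, 92 mm above the vice's underside. The lever's black hub is 64 mm across. Four dogs under it drop between the crown's 16 upright teeth (pitch 0.393 rad, about 0.1 rad play). The crown's angle cannot be read: mesh is found by feel
- grip (a point): centre of the lever's upright black cylindrical hand grip, a revolving sleeve (spins freely on its own upright pin) 24 mm across, 50 mm tall, 95 mm from the hub axis, moving with the lever. Its top is 24 mm above this point and the lever's arm (14 mm thick) begins about 25 mm below it. Seated, this point is 126 mm above the vice's underside
- swing (a joint): turn of the lever about the hub axis, rad, growing clockwise seen from above (the tightening way), 0 to 1.3 between the stop pins. In the vice's frame the direction hub to grip is at (-0.92 - swing) rad from the x axis. Lifted clear, it turns almost freely
- lift (a joint): height of the lever above its seat, m, 0 to 0.016. Spring and weight press it down with 4.5 N (seated) to 6.5 N (top). Below 5 mm it is meshed; at 7 mm it stands on the tooth tops and must be turned, up to one pitch, until it drops in; above 8 mm it is clear. At the start it may be meshed or on the tooth tops
- sprung (a joint): travel of the far jaw's sprung face plate, m: 0 = standing off, 0.006 = fully home against the block behind it (the 6 mm gap behind the plate is closed); there the lever suddenly goes solid. 4 N starts it, 19 N brings it home (at the grip some 2 to 4 N rising to 4 to 7 N). In all the crown must turn 1.2 to 2.4 rad, more than one swing of the lever
- sprung_face (a point): upper middle of the sprung plate's front face (84 mm wide, 32 mm tall), 62 mm above the vice's underside. Its block was set beforehand: the plate stands 84 to 92 mm along the vice's y at the start
- movement_mid (a point): centre of the loose clock movement: square brass plates 64 x 64 mm on pillars with wheels between, 36 mm high, 0.27 to 0.53 kg, lying on the vice bed (28 mm above the vice's underside) between the jaws with 9 to 23 mm of play in all
- loupe: black eyeglass loupe standing on its wide end, 42 mm across, 34 mm high, beside the vice; leave it
- driver: watchmaker's screwdriver, 140 mm, lying beside the vice; leave it
- tray: round blue plastic parts tray, 140 mm across, 24 mm high; leave it
- pot: small round wooden pot with yellow top, 56 mm across, 28 mm high; leave it
- clearbox: open clear plastic box, 75 x 75 x 30 mm; leave it
- block: small aluminium holding block with a round steel boss, 60 x 45 x 32 mm; leave it
- driver2: second screwdriver, 130 mm, lying at the far edge of the mat; leave it
There are look-alikes about, which are no part of the job. Of the things that look like the part that bears movement_mid, the middle-sized one is meant.

How it is judged:
On the way, in this order (a step that is already met when the one before it is completed fails the run):
1. the lever has been lifted off and swung back to near the start of its swing (value of joint swing below 0.35 rad), for 0.05 s.
2. the jaws have taken up the play and are pressing the sprung plate back (value of joint sprung above 0.002 m), for 0.1 s.
At the end, for the whole second after the job is handed in: The sprung plate is pressed home (at least 4.8 of its 6 mm); the lever is down in mesh (less than 4 mm above its seat) and at rest; the movement lies flat on the bed between the jaws (within 20 mm of the bed's middle line, within 4 mm of bed height, tilted less than 0.08 rad) (value of joint sprung above 0.0048 m and value of joint lift below 0.004 m and x of movement_mid in the frame of vice between -0.02 and 0.02 m and z of movement_mid in the frame of vice between 0.042 and 0.05 m and angle between movement_mid's own z axis and vertical below 0.08 rad and velocity of joint swing between -0.05 and 0.05 rad/s); the robot touches nothing.
It fails at once if one of the other things on the bench moved more than 30 mm (distance of any of loupe, driver, tray, pot, clearbox, block, driver2 from where it was at the start of the episode above 0.03 m).
It fails at once if the driven jaw was pushed directly by the fingers with over 10 N, not by the lever (contact force between jaw and the fingers above 10 N).
It also fails if it takes over 67 s, if anything falls off the work surface, if the arm or the gripper's body presses on something with over 40 N, if the wrist force passes 120 N, or if a joint passes its speed limit or range.

## Robot

A 6-joint arm with a two-finger parallel gripper is mounted at the origin on the work surface. World frame = base frame: x ahead of the robot, y to its left, z up, the work surface at z = 0. Lengths are in m, angles in rad, forces in N, time in s.
With the tool pointing down it reaches from about 0.35 to 0.85 m from the base axis. Payload 8.1 kg.
Tool frame: the origin (TCP) lies on the mounting face of the last link; the fingertips stand 186 mm ahead of it and the grasp point (between the pads) lies 167 mm ahead of it; z points along the fingers, y is the line along which they close (so a half turn about z gives the same grasp; the last joint's range is limited). The gripper opens to 93 mm and grips with 3 to 60 N. Pads are 15 mm wide; open, the fingers measure 128 mm over their backs; the gripper's body (75 mm by 188 mm) begins 65 mm behind the grasp point.
Start: joints at [-1.281, 0.13, 1.488, -0, 1.523, -0.085], TCP at [0.22, -0.558, 0.405] pointing down, gripper open.
Joint ranges: [-2.96, 2.96], [-0.89, 2.26], [0.02, 2.5], [-1.34, 4.48], [0, 2.73], [-2.66, 2.66]. Speed limits (rad/s): [2.39, 2.39, 2.79, 3.14, 3.14, 3.14].

## Interface

Orientations are given as a rotation vector (axis times angle).
In Python, from plant import read_state, read_camera, camera_params, close_job gives the robot as it stands. The module is installed in compiled form; this text tells all that it offers.
- The arm moves only by the tool servo_tool, never from a script. Its argument "increments" is a list of rows, each an object with "slide": the shift along the tool's x, y, z in mm, a list of three; "dr": the turn, a rotation vector about the tool's x, y, z in rad, a list of three; "jaw": the closure, from 0 (fully open) to 1 (shut). In form: [{"slide": [x, y, z], "dr": [ax, ay, az], "jaw": jaw}, ...]. A call has 1 to 20 rows; each row is the pose to reach, as a shift and turn from the pose commanded when the call began, along the tool's axes at that moment; what a row does not reach only later rows make up. A row lasts 1/10 s, in which the tool goes at most 50 mm and 8.59 degrees, less where a joint would pass 70% of its speed; a pose out of reach is approached as far as the arm can. A call with a gripper value outside its range is refused whole. The fingers move at their own pace and stop on an object; "force" is the grip in N (left out, the last holds). Time passes only in rows, so rows that repeat a pose let the fingers close. It gives the time, the measured TCP pose, the force, the opening and the grip force at its end, in the units of the state.
- read_state(): the state, without advancing time (a new reading comes with each control period).
- read_camera(name): name is "side" or "top"; returns (picture, depth): 384x512x3 uint8, red, green, blue; 384x512 float32, m along the optical axis (not along the pixel's ray), 0 where there is no reading.
- camera_params(name): a dict with "fx", "fy", "cx", "cy" (pixels), "rvec" (rotation vector, rad) and "tvec" (3), from world to camera coordinates, as OpenCV has them. Camera axes: x right, y down, z forward; pixel columns grow to the right and rows downward; lengths in m; the calibration is good to about 2 mm. A picture is of the moment at which its call begins. camera_params takes no time and is no camera call.
- close_job(): hands the job in; it is judged then, once.
The state is a dict: "t": time; "q": joint angles; "dq": joint speeds; "joint_torque": joint torques, N m; "tool_pos": TCP position; "orientation": TCP orientation; "force": force on the tool from outside, world axes, zero at the start; "wrist_torque": the same for the moment, N m; "opening": finger opening in m; "gripper_force": force on a finger pad.
Only numpy, scipy, OpenCV 4.12 (cv2) and the standard library are available. Lean on these libraries where they do the work, as an engineer would, in place of code of your own. Each camera call takes 0.05 s, during which the arm holds its last target. There are 200 camera calls.

## Working session

There is one attempt and no reset: what is moved stays moved. The work goes in short steps, Python scripts to look and compute and a tool call to move; the robot and the scene stay as the last step left them, time stands still between calls to the robot, and variables do not carry over. Pictures are saved under pics/ and viewed, at most 10 in all, crops included, and the job is handed in when it is done.

Besides the shell and the picture viewer there is one more tool, called after ">>>" by a JSON object that holds its "api" and its "payload". servo_tool: Moves the arm, as the interface text tells. Its arguments: {"type":"object","properties":{"increments":{"type":"array"},"force":{"type":"number"}},"required":["increments"]}

```bash
mkdir -p pics
cat > h.py <<'E'
import numpy as np,cv2
from plant import *
def cam(n):
    p=camera_params(n);R=cv2.Rodrigues(np.array(p["rvec"],float))[0];return p,R,np.array(p["tvec"],float)
def cloud(n,d):
    p,R,t=cam(n);v,u=np.mgrid[:384,:512]
    X=np.stack([(u-p["cx"])/p["fx"]*d,(v-p["cy"])/p["fy"]*d,d],-1)
    return (X-t)@R
def look(n,f):
    im,d=read_camera(n);cv2.imwrite(f"pics/{f}.png",im[:,:,::-1]);np.save(f"pics/{f}.npy",cloud(n,d)*np.where(d>0,1,np.nan)[...,None]);return im,d
E
python3 - <<'E'
from h import *
a,_=look("top","t0");b,_=look("side","s0")
for n in("top","side"):
    p,R,t=cam(n);print(n,p["fx"],-R.T@t,R[2])
s=read_state();print(s)
E
```

```text
top 373.88554661358137 [3.86576288e-01 9.32738124e-04 1.09447062e+00] [ 0.19105047  0.00816312 -0.98154627]
side 390.97240682154563 [0.03181758 0.76617132 0.6855597 ] [ 0.52029495 -0.67820238 -0.51897466]
{'t': 0.1, 'q': array([-1.28137838e+00,  1.31094138e-01,  1.48914797e+00, -3.95236631e-05,
        1.52301510e+00, -8.53931533e-02]), 'dq': array([-1.59896200e-03, -2.74234823e-04, -2.16358450e-03,  1.92681511e-03,
       -7.77132909e-05, -1.38852832e-03]), 'joint_torque': array([ 1.05029155e-04, -5.61342037e+01, -4.93097341e+01,  7.69237569e-02,
        2.90797069e-02, -4.26918439e-05]), 'tool_pos': array([ 0.2196176 , -0.55814437,  0.40379933]), 'orientation': array([-3.08496271e+00, -5.85006893e-01,  3.27781339e-04]), 'force': array([ 0.82975908, -0.189837  ,  1.33074008]), 'wrist_torque': array([-0.00155604,  0.02010942, -0.03566348]), 'gripper_force': 0.0, 'opening': 0.09311441581333395}
```

View pics/t0.png

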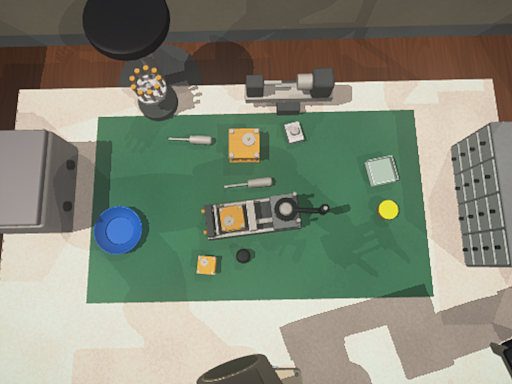

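View pics/s0.png

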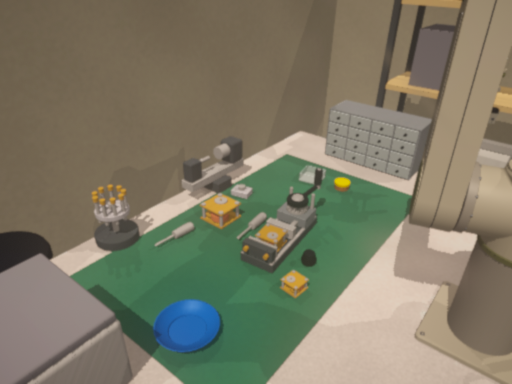

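The top view shows the vice at about (205–300, 195–238), the hub at (285,208), the grip at (324,209) and the middle-sized movement in the jaws at (232,218). Next I measure these points.

Run:
```python
from h import *
P=np.load("pics/t0.npy");im=cv2.imread("pics/t0.png")
cv2.imwrite("pics/t0c.png",cv2.resize(im[180:250,195:340],None,fx=5.5,fy=5.5,interpolation=cv2.INTER_CUBIC))
for (u,v) in [(285,208),(324,209),(232,218),(120,230),(243,256),(388,210)]: print(u,v,P[v,u].round(4))
z=P[...,2];x=P[...,0];y=P[...,1]
W=(x>.3)&(x<.65)&(y>-.35)&(y<.2)
for lo,hi in[(.02,.034),(.055,.066),(.09,.103),(.104,.112),(.112,.13),(.135,.18)]:
    m=W&(z>lo)&(z<hi)
    n,l,st,c=cv2.connectedComponentsWithStats(m.astype(np.uint8))
    for i in range(1,n):
        if st[i,4]>5:
            k=l==i;print(lo,hi,st[i],np.median(P[k],0).round(4),P[k].mean(0).round(4),cv2.minAreaRect((P[k][:,:2]*1000).astype(np.float32)))
```

```text
285 208 [ 0.534  -0.0731  0.1058]
324 209 [ 0.5214 -0.1672  0.1591]
232 218 [0.5144 0.0711 0.0714]
120 230 [0.4942 0.4032 0.0059]
243 256 [0.4115 0.0437 0.0337]
388 210 [ 0.5336 -0.3739  0.027 ]
0.02 0.034 [369 171  10  15  39] [ 0.6218 -0.3349  0.0292] [ 0.625  -0.3358  0.0278] ((626.8764038085938, -334.2742919921875), (42.673248291015625, 13.934918403625488), 27.800233840942383)
0.02 0.034 [247 178  25  10 175] [ 0.6238 -0.006   0.0252] [ 0.6241 -0.0064  0.0252] ((624.212158203125, -5.622882843017578), (24.303491592407227, 70.16797637939453), 5.702521324157715)
0.02 0.034 [296 194   2   6   7] [ 0.5769 -0.1122  0.0279] [ 0.5779 -0.1127  0.0278] ((578.5679931640625, -113.127197265625), (3.072021007537842, 14.462285995483398), 89.78694152832031)
0.02 0.034 [253 198  19  22 323] [ 0.5465 -0.0124  0.0298] [ 0.5457 -0.012   0.0298] ((546.13330078125, -11.896503448486328), (59.12882995605469, 45.994964599609375), 6.149866104125977)
0.02 0.034 [208 201  94  40 740] [0.4876 0.0427 0.03  ] [0.501  0.0395 0.0298] ((522.8013916015625, 14.656829833984375), (100.07881164550781, 267.944458007812
[... 4463 characters left out ...]
1446  0.1057] [ 0.526  -0.1438  0.1062] ((525.6680297851562, -140.98226928710938), (35.04133605957031, 11.054121017456055), 83.69026184082031)
0.104 0.112 [296 219   4   4  10] [ 0.4994 -0.1048  0.1099] [ 0.4994 -0.1051  0.1094] ((499.60009765625, -104.50155639648438), (7.995718479156494, 8.106231689453125), 86.07643127441406)
0.112 0.13 [318 208   5   8  12] [ 0.5171 -0.1597  0.1221] [ 0.5185 -0.1612  0.1209] ((519.6897583007812, -161.50082397460938), (20.8662109375, 6.159271717071533), 30.058218002319336)
0.135 0.18 [319 204  10  10  80] [ 0.5219 -0.167   0.1576] [ 0.5225 -0.167   0.1557] ((523.1713256835938, -167.5055694580078), (21.023174285888672, 22.025829315185547), 87.17412567138672)
```

View pics/t0c.png

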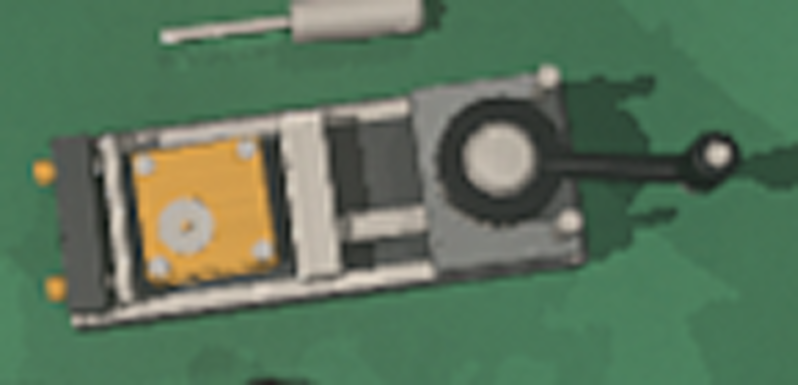

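Estimates, all consistent with the given sizes:
- **Vice:** yaw about 0.108.
- **Hub:** (0.5325, -0.0747).
- **Grip:** (0.523, -0.167). Its top is about 7 mm above the seated height, so the lever is probably on the tooth tops.
- **Swing:** about 0.86.

Next I move above the grip, turning tool y onto world x.

>>> {"api": "servo_tool", "payload": {"increments": [{"slide": [425, -253, 0], "dr": [0, 0, -1.196], "jaw": 0.45}, {"slide": [425, -253, 0], "dr": [0, 0, -1.196], "jaw": 0.45}, {"slide": [425, -253, 0], "dr": [0, 0, -1.196], "jaw": 0.45}, {"slide": [425, -253, 0], "dr": [0, 0, -1.196], "jaw": 0.45}, {"slide": [425, -253, 0], "dr": [0, 0, -1.196], "jaw": 0.45}, {"slide": [425, -253, 0], "dr": [0, 0, -1.196], "jaw": 0.45}, {"slide": [425, -253, 0], "dr": [0, 0, -1.196], "jaw": 0.45}, {"slide": [425, -253, 0], "dr": [0, 0, -1.196], "jaw": 0.45}, {"slide": [425, -253, 0], "dr": [0, 0, -1.196], "jaw": 0.45}, {"slide": [425, -253, 0], "dr": [0, 0, -1.196], "jaw": 0.45}, {"slide": [425, -253, 0], "dr": [0, 0, -1.196], "jaw": 0.45}, {"slide": [425, -253, 0], "dr": [0, 0, -1.196], "jaw": 0.45}, {"slide": [425, -253, 0], "dr": [0, 0, -1.196], "jaw": 0.45}, {"slide": [425, -253, 0], "dr": [0, 0, -1.196], "jaw": 0.45}], "force": 30}}

```text
t: 1.5
tool_pos: [0.5219, -0.1685, 0.4046]
orientation: [-2.223, -2.219, 0.001]
force: [0.1, 0.2, 0.3]
opening: 0.0515
gripper_force: 0.0
```

>>> {"api": "servo_tool", "payload": {"increments": [{"slide": [1.5, 1, 45], "dr": [0, 0, 0], "jaw": 0.45}, {"slide": [1.5, 1, 70], "dr": [0, 0, 0], "jaw": 0.45}, {"slide": [1.5, 1, 85], "dr": [0, 0, 0], "jaw": 0.45}, {"slide": [1.5, 1, 95], "dr": [0, 0, 0], "jaw": 0.45}, {"slide": [1.5, 1, 95], "dr": [0, 0, 0], "jaw": 0.45}]}}

```text
t: 2.0
tool_pos: [0.5231, -0.1663, 0.3089]
orientation: [-2.222, -2.219, 0.001]
force: [0.7, -1.3, 0.3]
opening: 0.0514
gripper_force: 0.0
```

Run:
```python
from h import *
im,d=look("side","s1");cv2.imwrite("pics/s1c.png",cv2.resize(im[130:280,220:370,::-1],None,fx=4,fy=4,interpolation=cv2.INTER_CUBIC))
```

```text
(no output)
```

View pics/s1c.png

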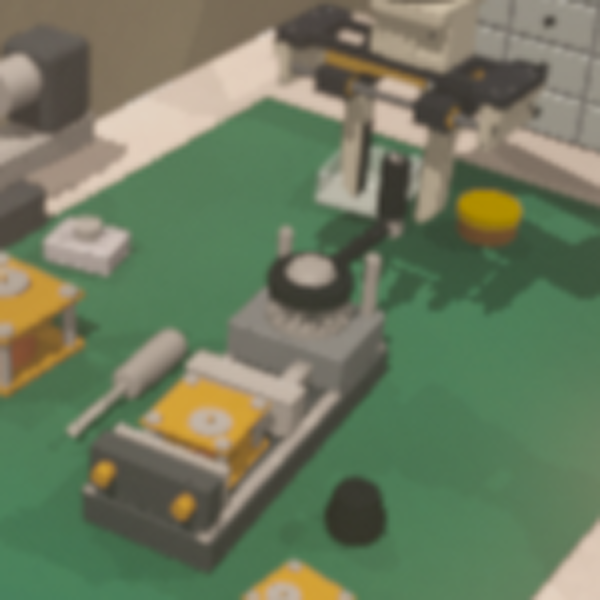

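The fingers at (355,150) and (437,160) in the crop straddle the grip at (395,185). I close on it.

>>> {"api": "servo_tool", "payload": {"increments": [{"slide": [0, 0, 0], "dr": [0, 0, 0], "jaw": 1}, {"slide": [0, 0, 0], "dr": [0, 0, 0], "jaw": 1}, {"slide": [0, 0, 0], "dr": [0, 0, 0], "jaw": 1}, {"slide": [0, 0, 0], "dr": [0, 0, 0], "jaw": 1}, {"slide": [0, 0, 0], "dr": [0, 0, 0], "jaw": 1}], "force": 25}}

```text
t: 2.55
tool_pos: [0.5238, -0.1659, 0.3103]
orientation: [2.221, 2.221, 0.001]
force: [0.6, -0.8, 2.2]
opening: 0.0234
gripper_force: 25.0
```

>>> {"api": "servo_tool", "payload": {"increments": [{"slide": [0, 0, -3], "dr": [0, 0, 0], "jaw": 1}, {"slide": [0, 0, -6], "dr": [0, 0, 0], "jaw": 1}, {"slide": [0, 0, -6], "dr": [0, 0, 0], "jaw": 1}, {"slide": [0, 0, -6], "dr": [0, 0, 0], "jaw": 1}]}}

```text
t: 2.95
tool_pos: [0.5233, -0.1655, 0.315]
orientation: [-2.22, -2.22, 0.0]
force: [0.0, 2.6, -6.1]
opening: 0.0235
gripper_force: 25.0
```

```bash
cat > arc.py <<'E'
import numpy as np,sys
from plant import read_state
H=np.array([.5325,-.0747])
s=read_state();p=s["tool_pos"][:2];d=p-H
sw=-.812-np.arctan2(d[1],d[0]);print("t",s["t"],"swing",sw.round(3),"r",np.hypot(*d).round(4),"z",s["tool_pos"][2].round(4),"F",s["force"].round(1))
if len(sys.argv)>1:
    R=float(sys.argv[3]) if len(sys.argv)>3 else .095
    r0=np.hypot(*d);n=int(sys.argv[2])
    for k in np.arange(1,n+1)/n:
        a=-.812-(sw+(float(sys.argv[1])-sw)*k);r=r0+(R-r0)*min(1,3*k);q=H+r*np.array([np.cos(a),np.sin(a)])-p
        print([round(q[1]*1000,1),round(q[0]*1000,1)],end=" ")
E
python3 arc.py 0.08 8
python3 - <<'E'
from h import *
im,d=look("top","t2");P=np.load("pics/t2.npy")
m=(abs(P[...,0]-.526)<.04)&(abs(P[...,1]+.12)<.03)&(P[...,2]>.09);print(np.median(P[m],0))
m=(np.hypot(P[...,0]-.5325,P[...,1]+.0747)<.013);print(np.median(P[m],0))
P=np.load("pics/t0.npy");m=(np.hypot(P[...,0]-.5325,P[...,1]+.0747)<.013);print(np.median(P[m],0))
E
```

```text
t 2.95 swing 0.86 r 0.0913 z 0.315 F [ 0.   2.6 -6.1]
[np.float64(-1.9), np.float64(8.9)] [np.float64(-2.8), np.float64(18.0)] [np.float64(-2.4), np.float64(27.3)] [np.float64(-0.2), np.float64(36.3)] [np.float64(2.8), np.float64(45.0)] [np.float64(6.7), np.float64(53.4)] [np.float64(11.4), np.float64(61.4)] [np.float64(16.9), np.float64(68.9)] [ 0.51735703 -0.12566044  0.54605194]
[ 0.53286234 -0.07510214  0.11010208]
[ 0.53331518 -0.07529864  0.10663315]
```

>>> {"api": "servo_tool", "payload": {"increments": [{"slide": [-1, 9, 0], "dr": [0, 0, 0], "jaw": 1}, {"slide": [-1.2, 18, 0], "dr": [0, 0, 0], "jaw": 1}, {"slide": [-0.7, 27, 0], "dr": [0, 0, 0], "jaw": 1}, {"slide": [1.4, 36, 0], "dr": [0, 0, 0], "jaw": 1}, {"slide": [4.2, 44.4, 0], "dr": [0, 0, 0], "jaw": 1}, {"slide": [8, 52.5, 0], "dr": [0, 0, 0], "jaw": 1}, {"slide": [12.7, 60.3, 0], "dr": [0, 0, 0], "jaw": 1}, {"slide": [17, 66, 0], "dr": [0, 0, 0], "jaw": 1}, {"slide": [17, 66, 0], "dr": [0, 0, 0], "jaw": 1}, {"slide": [17, 66, 0], "dr": [0, 0, 0], "jaw": 1}]}}

```text
t: 4.0
tool_pos: [0.5896, -0.1486, 0.3151]
orientation: [-2.22, -2.221, 0.001]
force: [-3.0, 5.5, -5.7]
opening: 0.0238
gripper_force: 25.0
```

```bash
python3 arc.py
```

```text
t 4.0 swing 0.101 r 0.0934 z 0.3151 F [-3.   5.5 -5.7]
```

>>> {"api": "servo_tool", "payload": {"increments": [{"slide": [0.5, -0.5, 3], "dr": [0, 0, 0], "jaw": 1}, {"slide": [1, -1, 6], "dr": [0, 0, 0], "jaw": 1}, {"slide": [1, -1, 8], "dr": [0, 0, 0], "jaw": 1}, {"slide": [1, -1, 8], "dr": [0, 0, 0], "jaw": 1}]}}

```text
t: 4.4
tool_pos: [0.5891, -0.1486, 0.3097]
orientation: [2.22, 2.219, 0.002]
force: [-3.3, 1.3, 5.2]
opening: 0.0237
gripper_force: 25.0
```

```bash
python3 arc.py 0.55 9 .092
```

```text
t 4.4 swing 0.105 r 0.093 z 0.3097 F [-3.3  1.3  5.2]
[np.float64(-2.4), np.float64(-3.9)] [np.float64(-4.6), np.float64(-7.9)] [np.float64(-6.6), np.float64(-12.0)] [np.float64(-8.7), np.float64(-16.1)] [np.float64(-10.6), np.float64(-20.2)] [np.float64(-12.3), np.float64(-24.4)] [np.float64(-13.8), np.float64(-28.7)] [np.float64(-15.1), np.float64(-33.1)] [np.float64(-16.1), np.float64(-37.5)]
```

On the tooth tops, pressing about 5 N. Turning clockwise with slight extra downward command until it drops.

>>> {"api": "servo_tool", "payload": {"increments": [{"slide": [-2.4, -4, 1], "dr": [0, 0, 0], "jaw": 1}, {"slide": [-4.6, -8, 2], "dr": [0, 0, 0], "jaw": 1}, {"slide": [-6.6, -12, 2], "dr": [0, 0, 0], "jaw": 1}, {"slide": [-8.7, -16, 2], "dr": [0, 0, 0], "jaw": 1}]}}

```text
t: 4.8
tool_pos: [0.5728, -0.1571, 0.3062]
orientation: [2.22, 2.219, 0.001]
force: [4.4, 1.3, -3.3]
opening: 0.0235
gripper_force: 25.0
```

```bash
python3 arc.py 0.55 5 .092
```

```text
t 4.8 swing 0.304 r 0.0917 z 0.3062 F [ 4.4  1.3 -3.3]
[np.float64(-2.0), np.float64(-4.0)] [np.float64(-3.8), np.float64(-8.2)] [np.float64(-5.3), np.float64(-12.5)] [np.float64(-6.6), np.float64(-16.8)] [np.float64(-7.6), np.float64(-21.2)]
```

It dropped into mesh: Fz flipped to -3.3 N and there is tangential load. Seating it and driving clockwise.

```bash
python3 arc.py 1.22 16 .092
```

```text
t 4.8 swing 0.304 r 0.0917 z 0.3062 F [ 4.4  1.3 -3.3]
[np.float64(-2.2), np.float64(-4.8)] [np.float64(-4.2), np.float64(-9.6)] [np.float64(-5.8), np.float64(-14.6)] [np.float64(-7.2), np.float64(-19.7)] [np.float64(-8.3), np.float64(-24.9)] [np.float64(-9.1), np.float64(-30.1)] [np.float64(-9.5), np.float64(-35.3)] [np.float64(-9.6), np.float64(-40.6)] [np.float64(-9.5), np.float64(-45.9)] [np.float64(-9.0), np.float64(-51.1)] [np.float64(-8.2), np.float64(-56.3)] [np.float64(-7.2), np.float64(-61.5)] [np.float64(-5.8), np.float64(-66.6)] [np.float64(-4.2), np.float64(-71.6)] [np.float64(-2.2), np.float64(-76.5)] [np.float64(-0.0), np.float64(-81.3)]
```

>>> {"api": "servo_tool", "payload": {"increments": [{"slide": [-2.2, -4.8, 1], "dr": [0, 0, 0], "jaw": 1}, {"slide": [-4.2, -9.6, 3], "dr": [0, 0, 0], "jaw": 1}, {"slide": [-5.8, -14.6, 4], "dr": [0, 0, 0], "jaw": 1}, {"slide": [-7.2, -19.7, 4], "dr": [0, 0, 0], "jaw": 1}, {"slide": [-8.3, -24.9, 4], "dr": [0, 0, 0], "jaw": 1}, {"slide": [-9.1, -30, 4], "dr": [0, 0, 0], "jaw": 1}, {"slide": [-9.5, -35.3, 4], "dr": [0, 0, 0], "jaw": 1}, {"slide": [-9.6, -40.6, 4], "dr": [0, 0, 0], "jaw": 1}]}}

```text
t: 5.6
tool_pos: [0.5325, -0.1667, 0.3037]
orientation: [2.219, 2.218, 0.003]
force: [3.6, 0.1, 4.6]
opening: 0.0236
gripper_force: 25.0
```

```bash
python3 arc.py 1.2 8 .092
```

```text
t 5.6 swing 0.759 r 0.092 z 0.3037 F [3.6 0.1 4.6]
[np.float64(0.1), np.float64(-5.1)] [np.float64(0.5), np.float64(-10.1)] [np.float64(1.2), np.float64(-15.2)] [np.float64(2.2), np.float64(-20.1)] [np.float64(3.5), np.float64(-25.1)] [np.float64(5.0), np.float64(-29.9)] [np.float64(6.7), np.float64(-34.6)] [np.float64(8.8), np.float64(-39.3)]
```

>>> {"api": "servo_tool", "payload": {"increments": [{"slide": [0.1, -5, -1], "dr": [0, 0, 0], "jaw": 1}, {"slide": [0.5, -10, -1.5], "dr": [0, 0, 0], "jaw": 1}, {"slide": [1.2, -15, -1.5], "dr": [0, 0, 0], "jaw": 1}, {"slide": [2.2, -20, -1.5], "dr": [0, 0, 0], "jaw": 1}, {"slide": [3.5, -25, -1.5], "dr": [0, 0, 0], "jaw": 1}, {"slide": [5, -30, -1.5], "dr": [0, 0, 0], "jaw": 1}, {"slide": [6.7, -34.6, -1.5], "dr": [0, 0, 0], "jaw": 1}, {"slide": [8.8, -39.3, -1.5], "dr": [0, 0, 0], "jaw": 1}, {"slide": [8.8, -39.3, -1.5], "dr": [0, 0, 0], "jaw": 1}]}}

```text
t: 6.5
tool_pos: [0.4922, -0.1572, 0.3035]
orientation: [2.221, 2.221, -0.0]
force: [2.7, -1.2, 3.9]
opening: 0.0233
gripper_force: 25.0
```

```bash
python3 arc.py 0.1 11 .092; python3 -c "
from h import *
im,d=look('top','t3');cv2.imwrite('pics/t3c.png',cv2.resize(im[180:250,195:340,::-1],None,fx=5.5,fy=5.5,interpolation=cv2.INTER_CUBIC))"
```

```text
t 6.5 swing 1.213 r 0.0919 z 0.3035 F [ 2.7 -1.2  3.9]
[np.float64(-3.7), np.float64(8.5)] [np.float64(-6.5), np.float64(17.4)] [np.float64(-8.4), np.float64(26.5)] [np.float64(-9.4), np.float64(35.8)] [np.float64(-9.3), np.float64(45.1)] [np.float64(-8.4), np.float64(54.3)] [np.float64(-6.5), np.float64(63.5)] [np.float64(-3.7), np.float64(72.3)] [np.float64(-0.0), np.float64(80.9)] [np.float64(4.5), np.float64(89.0)] [np.float64(9.8), np.float64(96.7)]
```

View pics/t3c.png

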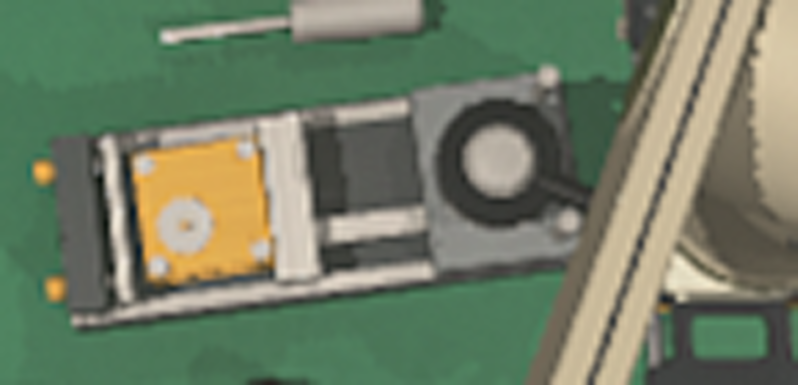

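The jaw's left edge moved from x≈285 to ≈262 px in the crop, about 11 mm, and now touches the movement. Lift and swing back for the second stroke.

>>> {"api": "servo_tool", "payload": {"increments": [{"slide": [0, 2, -5], "dr": [0, 0, 0], "jaw": 1}, {"slide": [0, 3, -10], "dr": [0, 0, 0], "jaw": 1}, {"slide": [0, 3, -13], "dr": [0, 0, 0], "jaw": 1}, {"slide": [0, 3, -13], "dr": [0, 0, 0], "jaw": 1}]}}

```text
t: 6.95
tool_pos: [0.4953, -0.1573, 0.3158]
orientation: [-2.22, -2.22, 0.002]
force: [-1.0, 1.4, -6.3]
opening: 0.0234
gripper_force: 25.0
```

```bash
python3 arc.py 0.1 11 .092
```

```text
t 6.95 swing 1.182 r 0.0906 z 0.3158 F [-1.   1.4 -6.3]
[np.float64(-3.6), np.float64(8.2)] [np.float64(-6.4), np.float64(16.7)] [np.float64(-8.4), np.float64(25.5)] [np.float64(-9.4), np.float64(34.5)] [np.float64(-9.2), np.float64(43.5)] [np.float64(-8.1), np.float64(52.5)] [np.float64(-6.2), np.float64(61.3)] [np.float64(-3.4), np.float64(69.9)] [np.float64(0.2), np.float64(78.2)] [np.float64(4.7), np.float64(86.1)] [np.float64(9.8), np.float64(93.5)]
```

>>> {"api": "servo_tool", "payload": {"increments": [{"slide": [-3.6, 8.2, 0], "dr": [0, 0, 0], "jaw": 1}, {"slide": [-6.4, 16.7, 0], "dr": [0, 0, 0], "jaw": 1}, {"slide": [-8.4, 25.5, 0], "dr": [0, 0, 0], "jaw": 1}, {"slide": [-9.4, 34.5, 0], "dr": [0, 0, 0], "jaw": 1}, {"slide": [-9.2, 43.5, 0], "dr": [0, 0, 0], "jaw": 1}, {"slide": [-8.1, 52.5, 0], "dr": [0, 0, 0], "jaw": 1}, {"slide": [-6.2, 61.3, 0], "dr": [0, 0, 0], "jaw": 1}, {"slide": [-3.4, 70, 0], "dr": [0, 0, 0], "jaw": 1}, {"slide": [0.2, 78.2, 0], "dr": [0, 0, 0], "jaw": 1}, {"slide": [4.7, 86, 0], "dr": [0, 0, 0], "jaw": 1}, {"slide": [9.8, 93.5, 0], "dr": [0, 0, 0], "jaw": 1}, {"slide": [9.8, 93.5, 3], "dr": [0, 0, 0], "jaw": 1}, {"slide": [9.8, 93.5, 7], "dr": [0, 0, 0], "jaw": 1}, {"slide": [9.8, 93.5, 9], "dr": [0, 0, 0], "jaw": 1}, {"slide": [9.8, 93.5, 9], "dr": [0, 0, 0], "jaw": 1}]}}

```text
t: 8.45
tool_pos: [0.5898, -0.1481, 0.3096]
orientation: [2.219, 2.218, 0.003]
force: [-1.6, 1.5, 6.4]
opening: 0.0237
gripper_force: 25.0
```

```bash
python3 arc.py 0.55 9 .092
```

```text
t 8.45 swing 0.096 r 0.0931 z 0.3096 F [-1.6  1.5  6.4]
[np.float64(-2.5), np.float64(-4.0)] [np.float64(-4.8), np.float64(-8.1)] [np.float64(-6.8), np.float64(-12.3)] [np.float64(-9.0), np.float64(-16.4)] [np.float64(-11.0), np.float64(-20.6)] [np.float64(-12.7), np.float64(-24.9)] [np.float64(-14.2), np.float64(-29.2)] [np.float64(-15.5), np.float64(-33.7)] [np.float64(-16.6), np.float64(-38.2)]
```

On the tops again; turn until it drops.

>>> {"api": "servo_tool", "payload": {"increments": [{"slide": [-2.4, -4, 0.5], "dr": [0, 0, 0], "jaw": 1}, {"slide": [-4.7, -8, 1], "dr": [0, 0, 0], "jaw": 1}, {"slide": [-6.8, -12, 1.5], "dr": [0, 0, 0], "jaw": 1}, {"slide": [-9, -16.4, 2], "dr": [0, 0, 0], "jaw": 1}, {"slide": [-11, -20.6, 2], "dr": [0, 0, 0], "jaw": 1}]}}

```text
t: 8.95
tool_pos: [0.569, -0.1589, 0.3077]
orientation: [2.219, 2.218, 0.004]
force: [-1.8, 3.5, -4.7]
opening: 0.0237
gripper_force: 25.0
```

```bash
python3 arc.py 1.22 17 .092
```

```text
t 8.95 swing 0.349 r 0.0918 z 0.3077 F [-1.8  3.5 -4.7]
[np.float64(-1.8), np.float64(-4.3)] [np.float64(-3.4), np.float64(-8.8)] [np.float64(-4.7), np.float64(-13.3)] [np.float64(-5.8), np.float64(-17.9)] [np.float64(-6.7), np.float64(-22.5)] [np.float64(-7.3), np.float64(-27.2)] [np.float64(-7.7), np.float64(-31.9)] [np.float64(-7.8), np.float64(-36.6)] [np.float64(-7.7), np.float64(-41.3)] [np.float64(-7.3), np.float64(-46.0)] [np.float64(-6.7), np.float64(-50.7)] [np.float64(-5.8), np.float64(-55.3)] [np.float64(-4.8), np.float64(-59.9)] [np.float64(-3.5), np.float64(-64.4)] [np.float64(-1.9), np.float64(-68.9)] [np.float64(-0.2), np.float64(-73.2)] [np.float64(1.8), np.float64(-77.5)]
```

>>> {"api": "servo_tool", "payload": {"increments": [{"slide": [0, 0, 2], "dr": [0, 0, 0], "jaw": 1}, {"slide": [0, 0, 4], "dr": [0, 0, 0], "jaw": 1}, {"slide": [-1.8, -4.3, 4.5], "dr": [0, 0, 0], "jaw": 1}, {"slide": [-3.4, -8.8, 4.5], "dr": [0, 0, 0], "jaw": 1}, {"slide": [-4.7, -13.3, 4.5], "dr": [0, 0, 0], "jaw": 1}, {"slide": [-5.8, -18, 4.5], "dr": [0, 0, 0], "jaw": 1}, {"slide": [-6.7, -22.5, 4.5], "dr": [0, 0, 0], "jaw": 1}, {"slide": [-7.3, -27.2, 4.5], "dr": [0, 0, 0], "jaw": 1}]}}

```text
t: 9.75
tool_pos: [0.5423, -0.1662, 0.3024]
orientation: [2.219, 2.218, 0.003]
force: [4.8, -0.6, 6.0]
opening: 0.0239
gripper_force: 25.0
```

```bash
python3 arc.py 1.2 14 .092; python3 -c "
from h import *
im,d=look('top','t4');cv2.imwrite('pics/t4c.png',cv2.resize(im[180:250,195:340,::-1],None,fx=5.5,fy=5.5,interpolation=cv2.INTER_CUBIC))"
```

```text
t 9.75 swing 0.652 r 0.0921 z 0.3024 F [ 4.8 -0.6  6. ]
[np.float64(-0.3), np.float64(-3.6)] [np.float64(-0.5), np.float64(-7.2)] [np.float64(-0.5), np.float64(-10.8)] [np.float64(-0.4), np.float64(-14.4)] [np.float64(-0.1), np.float64(-18.0)] [np.float64(0.3), np.float64(-21.6)] [np.float64(0.8), np.float64(-25.1)] [np.float64(1.5), np.float64(-28.7)] [np.float64(2.3), np.float64(-32.2)] [np.float64(3.2), np.float64(-35.6)] [np.float64(4.3), np.float64(-39.1)] [np.float64(5.5), np.float64(-42.5)] [np.float64(6.9), np.float64(-45.8)] [np.float64(8.3), np.float64(-49.1)]
```

View pics/t4c.png

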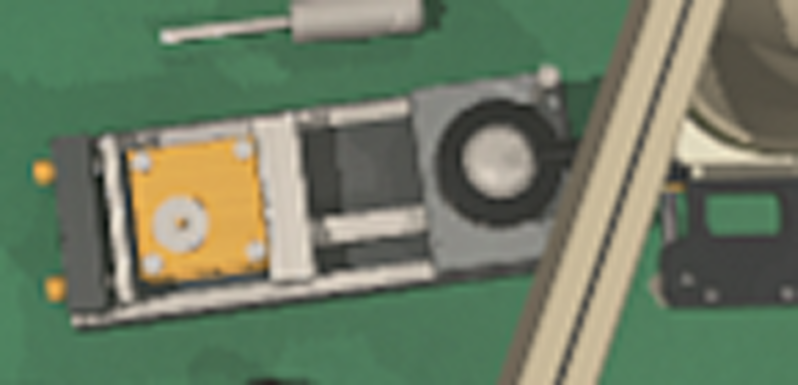

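The movement is being pushed; about 3 mm of gap to the plate remains (crop x≈128). Continuing.

>>> {"api": "servo_tool", "payload": {"increments": [{"slide": [-0.3, -3.6, -1], "dr": [0, 0, 0], "jaw": 1}, {"slide": [-0.5, -7.2, -2], "dr": [0, 0, 0], "jaw": 1}, {"slide": [-0.5, -10.8, -2], "dr": [0, 0, 0], "jaw": 1}, {"slide": [-0.4, -14.4, -2], "dr": [0, 0, 0], "jaw": 1}, {"slide": [-0.1, -18, -2], "dr": [0, 0, 0], "jaw": 1}, {"slide": [0.3, -21.6, -2], "dr": [0, 0, 0], "jaw": 1}, {"slide": [0.8, -25.1, -2], "dr": [0, 0, 0], "jaw": 1}, {"slide": [1.5, -28.7, -2], "dr": [0, 0, 0], "jaw": 1}]}}

```text
t: 10.6
tool_pos: [0.5124, -0.1643, 0.3028]
orientation: [2.221, 2.221, 0.0]
force: [4.4, -0.6, 1.9]
opening: 0.0236
gripper_force: 25.0
```

```bash
python3 arc.py 1.24 7 .092
```

```text
t 10.6 swing 0.98 r 0.0918 z 0.3028 F [ 4.4 -0.6  1.9]
[np.float64(0.7), np.float64(-3.3)] [np.float64(1.6), np.float64(-6.6)] [np.float64(2.6), np.float64(-9.9)] [np.float64(3.8), np.float64(-13.1)] [np.float64(5.1), np.float64(-16.3)] [np.float64(6.5), np.float64(-19.4)] [np.float64(8.1), np.float64(-22.5)]
```

>>> {"api": "servo_tool", "payload": {"increments": [{"slide": [0.7, -3.3, 0], "dr": [0, 0, 0], "jaw": 1}, {"slide": [1.6, -6.6, 0], "dr": [0, 0, 0], "jaw": 1}, {"slide": [2.6, -9.9, 0], "dr": [0, 0, 0], "jaw": 1}, {"slide": [3.8, -13.1, 0], "dr": [0, 0, 0], "jaw": 1}, {"slide": [5.1, -16.3, 0], "dr": [0, 0, 0], "jaw": 1}, {"slide": [6.5, -19.4, 0], "dr": [0, 0, 0], "jaw": 1}, {"slide": [7.6, -21.5, 0], "dr": [0, 0, 0], "jaw": 1}, {"slide": [7.6, -21.5, 0], "dr": [0, 0, 0], "jaw": 1}]}}

```text
t: 11.4
tool_pos: [0.4909, -0.1566, 0.3028]
orientation: [-2.221, -2.221, 0.0]
force: [3.7, -0.7, 3.4]
opening: 0.0234
gripper_force: 25.0
```

```bash
python3 arc.py
```

```text
t 11.4 swing 1.229 r 0.0919 z 0.3028 F [ 3.7 -0.7  3.4]
```

Third stroke.

>>> {"api": "servo_tool", "payload": {"increments": [{"slide": [0, 2, -5], "dr": [0, 0, 0], "jaw": 1}, {"slide": [0, 3, -10], "dr": [0, 0, 0], "jaw": 1}, {"slide": [0, 3, -13], "dr": [0, 0, 0], "jaw": 1}, {"slide": [0, 3, -13], "dr": [0, 0, 0], "jaw": 1}]}}

```text
t: 11.8
tool_pos: [0.4937, -0.1566, 0.3151]
orientation: [-2.22, -2.22, 0.002]
force: [0.9, 1.0, -6.0]
opening: 0.0238
gripper_force: 25.0
```

```bash
python3 arc.py 0.1 11 .092
```

```text
t 11.8 swing 1.202 r 0.0906 z 0.3151 F [ 0.9  1.  -6. ]
[np.float64(-3.8), np.float64(8.3)] [np.float64(-6.8), np.float64(16.9)] [np.float64(-8.9), np.float64(25.8)] [np.float64(-10.0), np.float64(34.9)] [np.float64(-10.0), np.float64(44.2)] [np.float64(-9.0), np.float64(53.3)] [np.float64(-7.1), np.float64(62.3)] [np.float64(-4.3), np.float64(71.1)] [np.float64(-0.6), np.float64(79.5)] [np.float64(3.9), np.float64(87.6)] [np.float64(9.1), np.float64(95.1)]
```

>>> {"api": "servo_tool", "payload": {"increments": [{"slide": [-3.8, 8.3, 0], "dr": [0, 0, 0], "jaw": 1}, {"slide": [-6.8, 17, 0], "dr": [0, 0, 0], "jaw": 1}, {"slide": [-8.9, 25.8, 0], "dr": [0, 0, 0], "jaw": 1}, {"slide": [-10, 35, 0], "dr": [0, 0, 0], "jaw": 1}, {"slide": [-10, 44.2, 0], "dr": [0, 0, 0], "jaw": 1}, {"slide": [-9, 53.3, 0], "dr": [0, 0, 0], "jaw": 1}, {"slide": [-7.1, 62.3, 0], "dr": [0, 0, 0], "jaw": 1}, {"slide": [-4.3, 71, 0], "dr": [0, 0, 0], "jaw": 1}, {"slide": [-0.6, 79.5, 0], "dr": [0, 0, 0], "jaw": 1}, {"slide": [3.9, 87.6, 0], "dr": [0, 0, 0], "jaw": 1}, {"slide": [9, 95, 0], "dr": [0, 0, 0], "jaw": 1}, {"slide": [9, 95, 3], "dr": [0, 0, 0], "jaw": 1}, {"slide": [9, 95, 7], "dr": [0, 0, 0], "jaw": 1}, {"slide": [9, 95, 9], "dr": [0, 0, 0], "jaw": 1}, {"slide": [6.6, 91, 9.5], "dr": [0, 0, 0], "jaw": 1}, {"slide": [4.3, 87, 10], "dr": [0, 0, 0], "jaw": 1}]}}

```text
t: 13.4
tool_pos: [0.5823, -0.1531, 0.3092]
orientation: [2.217, 2.217, 0.005]
force: [2.1, 2.4, 8.7]
opening: 0.0238
gripper_force: 25.0
```

```bash
python3 arc.py 0.6 8 .092
```

```text
t 13.4 swing 0.193 r 0.0929 z 0.3092 F [2.1 2.4 8.7]
[np.float64(-2.1), np.float64(-4.2)] [np.float64(-4.0), np.float64(-8.5)] [np.float64(-5.8), np.float64(-12.9)] [np.float64(-7.6), np.float64(-17.2)] [np.float64(-9.1), np.float64(-21.6)] [np.float64(-10.5), np.float64(-26.1)] [np.float64(-11.6), np.float64(-30.7)] [np.float64(-12.4), np.float64(-35.3)]
```

>>> {"api": "servo_tool", "payload": {"increments": [{"slide": [-2.1, -4.2, 0], "dr": [0, 0, 0], "jaw": 1}, {"slide": [-4, -8.5, 0], "dr": [0, 0, 0], "jaw": 1}, {"slide": [-5.8, -12.9, 0.5], "dr": [0, 0, 0], "jaw": 1}, {"slide": [-5.8, -12.9, 0.5], "dr": [0, 0, 0], "jaw": 1}]}}

```text
t: 13.8
tool_pos: [0.568, -0.159, 0.306]
orientation: [2.221, 2.219, 0.0]
force: [0.4, -0.9, -4.6]
opening: 0.0236
gripper_force: 25.0
```

```bash
python3 arc.py 1.0 14 .092
```

```text
t 13.8 swing 0.36 r 0.0914 z 0.306 F [ 0.4 -0.9 -4.6]
[np.float64(-1.6), np.float64(-3.8)] [np.float64(-3.1), np.float64(-7.8)] [np.float64(-4.4), np.float64(-11.8)] [np.float64(-5.5), np.float64(-15.8)] [np.float64(-6.4), np.float64(-19.9)] [np.float64(-7.0), np.float64(-24.1)] [np.float64(-7.4), np.float64(-28.3)] [np.float64(-7.7), np.float64(-32.5)] [np.float64(-7.7), np.float64(-36.7)] [np.float64(-7.6), np.float64(-40.9)] [np.float64(-7.2), np.float64(-45.1)] [np.float64(-6.7), np.float64(-49.2)] [np.float64(-6.0), np.float64(-53.4)] [np.float64(-5.1), np.float64(-57.5)]
```

Dropped in. Seat it, then turn in smaller chunks watching for the solid stop.

>>> {"api": "servo_tool", "payload": {"increments": [{"slide": [0, 0, 2], "dr": [0, 0, 0], "jaw": 1}, {"slide": [0, 0, 4], "dr": [0, 0, 0], "jaw": 1}, {"slide": [-1.6, -3.8, 4], "dr": [0, 0, 0], "jaw": 1}, {"slide": [-3.1, -7.8, 4], "dr": [0, 0, 0], "jaw": 1}, {"slide": [-4.4, -11.8, 4], "dr": [0, 0, 0], "jaw": 1}, {"slide": [-5.5, -15.8, 4], "dr": [0, 0, 0], "jaw": 1}, {"slide": [-6.4, -20, 4], "dr": [0, 0, 0], "jaw": 1}, {"slide": [-7, -24, 4], "dr": [0, 0, 0], "jaw": 1}]}}

```text
t: 14.6
tool_pos: [0.5455, -0.1656, 0.303]
orientation: [2.218, 2.218, 0.004]
force: [6.8, -1.2, 2.9]
opening: 0.0236
gripper_force: 25.0
```

```bash
python3 arc.py 1.1 12 .092
```

```text
t 14.6 swing 0.617 r 0.0918 z 0.303 F [ 6.8 -1.2  2.9]
[np.float64(-0.5), np.float64(-3.7)] [np.float64(-0.9), np.float64(-7.3)] [np.float64(-1.1), np.float64(-11.0)] [np.float64(-1.1), np.float64(-14.8)] [np.float64(-1.0), np.float64(-18.5)] [np.float64(-0.7), np.float64(-22.1)] [np.float64(-0.2), np.float64(-25.8)] [np.float64(0.4), np.float64(-29.5)] [np.float64(1.1), np.float64(-33.1)] [np.float64(2.0), np.float64(-36.7)] [np.float64(3.0), np.float64(-40.3)] [np.float64(4.2), np.float64(-43.8)]
```

>>> {"api": "servo_tool", "payload": {"increments": [{"slide": [-0.5, -3.7, 0], "dr": [0, 0, 0], "jaw": 1}, {"slide": [-0.9, -7.3, 0], "dr": [0, 0, 0], "jaw": 1}, {"slide": [-1.1, -11, 0], "dr": [0, 0, 0], "jaw": 1}, {"slide": [-1.1, -14.8, 0], "dr": [0, 0, 0], "jaw": 1}]}}

```text
t: 15.0
tool_pos: [0.5308, -0.1665, 0.3029]
orientation: [2.218, 2.218, 0.005]
force: [6.1, -0.9, 3.1]
opening: 0.0235
gripper_force: 25.0
```

```bash
python3 arc.py 1.1 8 .092; python3 -c "
from h import *
im,d=look('top','t5');cv2.imwrite('pics/t5c.png',cv2.resize(im[180:250,195:340,::-1],None,fx=5.5,fy=5.5,interpolation=cv2.INTER_CUBIC))"
```

```text
t 15.0 swing 0.778 r 0.0918 z 0.3029 F [ 6.1 -0.9  3.1]
[np.float64(0.1), np.float64(-3.7)] [np.float64(0.3), np.float64(-7.4)] [np.float64(0.7), np.float64(-11.1)] [np.float64(1.3), np.float64(-14.7)] [np.float64(2.1), np.float64(-18.4)] [np.float64(2.9), np.float64(-22.0)] [np.float64(4.0), np.float64(-25.5)] [np.float64(5.1), np.float64(-29.0)]
```

View pics/t5c.png

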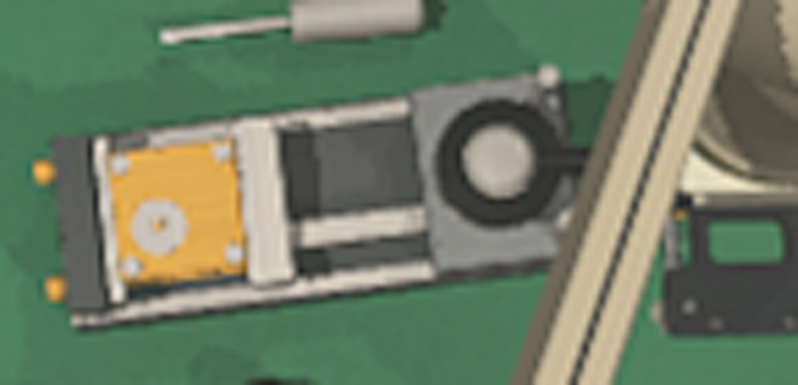

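The plate is nearly home: the gap behind it at crop x≈100 is almost closed. Continuing in small steps.

>>> {"api": "servo_tool", "payload": {"increments": [{"slide": [0.1, -3, 0], "dr": [0, 0, 0], "jaw": 1}, {"slide": [0.3, -6, 0], "dr": [0, 0, 0], "jaw": 1}, {"slide": [0.5, -9, 0], "dr": [0, 0, 0], "jaw": 1}]}}

```text
t: 15.35
tool_pos: [0.5218, -0.166, 0.3029]
orientation: [2.218, 2.218, 0.005]
force: [7.8, -0.8, 1.5]
opening: 0.0233
gripper_force: 25.0
```

```bash
python3 arc.py
```

```text
t 15.35 swing 0.875 r 0.0919 z 0.3029 F [ 7.8 -0.8  1.5]
```

>>> {"api": "servo_tool", "payload": {"increments": [{"slide": [0.4, -3, 0], "dr": [0, 0, 0], "jaw": 1}, {"slide": [0.8, -6, 0], "dr": [0, 0, 0], "jaw": 1}, {"slide": [1.3, -9, 0], "dr": [0, 0, 0], "jaw": 1}, {"slide": [1.3, -9, 0], "dr": [0, 0, 0], "jaw": 1}]}}

```text
t: 15.75
tool_pos: [0.5133, -0.1646, 0.3031]
orientation: [2.217, 2.217, 0.007]
force: [11.1, -0.7, -0.1]
opening: 0.0237
gripper_force: 25.0
```

```bash
python3 arc.py
```

```text
t 15.75 swing 0.969 r 0.0919 z 0.3031 F [11.1 -0.7 -0.1]
```

>>> {"api": "servo_tool", "payload": {"increments": [{"slide": [0.5, -3, 0], "dr": [0, 0, 0], "jaw": 1}, {"slide": [0.5, -3, 0], "dr": [0, 0, 0], "jaw": 1}, {"slide": [0.5, -3, 0], "dr": [0, 0, 0], "jaw": 1}]}}

```text
t: 16.05
tool_pos: [0.5109, -0.164, 0.3032]
orientation: [2.216, 2.217, 0.009]
force: [14.5, 0.7, -1.7]
opening: 0.0236
gripper_force: 25.0
```

```bash
python3 arc.py
```

```text
t 16.05 swing 0.997 r 0.0919 z 0.3032 F [14.5  0.7 -1.7]
```

>>> {"api": "servo_tool", "payload": {"increments": [{"slide": [0.6, -3, 0], "dr": [0, 0, 0], "jaw": 1}, {"slide": [0.6, -3, 0], "dr": [0, 0, 0], "jaw": 1}, {"slide": [0.6, -3, 0], "dr": [0, 0, 0], "jaw": 1}]}}

```text
t: 16.35
tool_pos: [0.5083, -0.1634, 0.3034]
orientation: [2.215, 2.216, 0.01]
force: [17.6, -1.0, -3.1]
opening: 0.0239
gripper_force: 25.0
```

```bash
python3 arc.py
python3 - <<'E'
from h import *
look("top","t6")
for f in("t0","t5","t6"):
    P=np.load(f"pics/{f}.npy");z=P[...,2]
    H=np.array([.5325,-.0747]);a=.108;Y=np.array([-np.sin(a),np.cos(a)]);X=np.array([np.cos(a),np.sin(a)])
    v=(P[...,:2]-H)@Y-.1;u=(P[...,:2]-H)@X
    im=cv2.imread(f"pics/{f}.png")
    # profile along y at off-centre strip
    m=(abs(u)>.036)&(abs(u)<.041)&(v>.06)&(v<.14)&(z>.05)
    print(f,"plate/block ys",np.sort((v[m]*1000).round(0))[:40:2])
    m=(abs(u)<.04)&(v>-.04)&(v<.06)&(z>.058)&(z<.068);b,g,r=[im[...,i].astype(int) for i in range(3)]
    br=m&(r-b>70);st=m&(r-b<40)&(v<.03)
    k=(abs(u)<.04)&(v>-.01)&(v<.12)&(z>.058)&(z<.068)&(r-b>70)
    print(" brass",np.percentile(v[k],[1,50,99]).round(4),"jaw",np.percentile(v[st],[2,50,98]).round(4))
E
```

```text
t 16.35 swing 1.025 r 0.092 z 0.3034 F [17.6 -1.  -3.1]
t0 plate/block ys [ 90.  91.  93.  93.  96.  96. 103. 104. 104. 107. 107. 110. 110. 112.
 112. 115. 115. 118. 120. 121.]
 brass [0.018  0.0439 0.0803] jaw [-0.0153 -0.0046  0.0213]
t5 plate/block ys [ 94.  96.  96.  99.  99. 102. 104. 104. 107. 109. 110. 112. 112. 115.
 116. 118. 119. 120.]
 brass [0.0302 0.0569 0.0929] jaw [0.0091 0.0185 0.0286]
t6 plate/block ys [ 96.  97.  99.  99. 101. 102. 104. 106. 107. 110. 110. 112. 113. 115.
 117. 118. 120. 121.]
 brass [0.0323 0.0582 0.0949] jaw [0.0111 0.0202 0.0296]
```

The force has reached 17.6 N, against 4–7 N when coming home. The plate face moved from about 90 to 96 mm. Both say it is home against the block. Ease off and release.

>>> {"api": "servo_tool", "payload": {"increments": [{"slide": [-0.5, 3, 0], "dr": [0, 0, 0], "jaw": 1}, {"slide": [-0.8, 5, 0], "dr": [0, 0, 0], "jaw": 1}, {"slide": [-0.8, 5, 0], "dr": [0, 0, 0], "jaw": 0.6}, {"slide": [-0.8, 5, 0], "dr": [0, 0, 0], "jaw": 0.45}, {"slide": [-0.8, 5, 0], "dr": [0, 0, 0], "jaw": 0.45}, {"slide": [-0.8, 5, 0], "dr": [0, 0, 0], "jaw": 0.45}]}}

```text
t: 17.0
tool_pos: [0.51, -0.164, 0.3006]
orientation: [-2.22, -2.22, 0.001]
force: [-0.1, -0.2, -0.2]
opening: 0.0493
gripper_force: 0.0
```

>>> {"api": "servo_tool", "payload": {"increments": [{"slide": [0, 0, -15], "dr": [0, 0, 0], "jaw": 0.45}, {"slide": [0, 0, -50], "dr": [0, 0, 0], "jaw": 0.45}, {"slide": [0, 0, -90], "dr": [0, 0, 0], "jaw": 0.45}, {"slide": [-60, 0, -120], "dr": [0, 0, 0], "jaw": 0.45}, {"slide": [-110, 0, -120], "dr": [0, 0, 0], "jaw": 0.45}, {"slide": [-160, 0, -120], "dr": [0, 0, 0], "jaw": 0.45}, {"slide": [-200, 0, -120], "dr": [0, 0, 0], "jaw": 0.45}, {"slide": [-200, 0, -120], "dr": [0, 0, 0], "jaw": 0.45}, {"slide": [-200, 0, -120], "dr": [0, 0, 0], "jaw": 0.45}]}}

```text
t: 17.9
tool_pos: [0.5098, -0.3656, 0.4213]
orientation: [-2.224, -2.218, -0.0]
force: [-0.5, 0.9, -0.3]
opening: 0.0513
gripper_force: 0.0
```

Run:
```python
from h import *
im,d=look("top","t7")
a=cv2.resize(im[180:250,195:340],None,fx=5.5,fy=5.5,interpolation=cv2.INTER_CUBIC);cv2.imwrite("pics/t7c.png",a[...,::-1])
P=np.load("pics/t7.npy")
m=(P[...,2]>.135)&(P[...,2]<.18)&(abs(P[...,0]-.51)<.04)&(abs(P[...,1]+.16)<.04);p=np.median(P[m],0);print(p,"swing",-.812-np.arctan2(p[1]+.0747,p[0]-.5325))
for f in("t0","t7"):
    P=np.load(f"pics/{f}.npy");m=(np.hypot(P[...,0]-.5325,P[...,1]+.0747)<.013);print(np.median(P[m],0))
```

```text
[ 0.51764779 -0.16611022  0.15081026] swing 0.919867489797781
[ 0.53331518 -0.07529864  0.10663315]
[ 0.53225767 -0.07492777  0.09974446]
```

View pics/t7c.png

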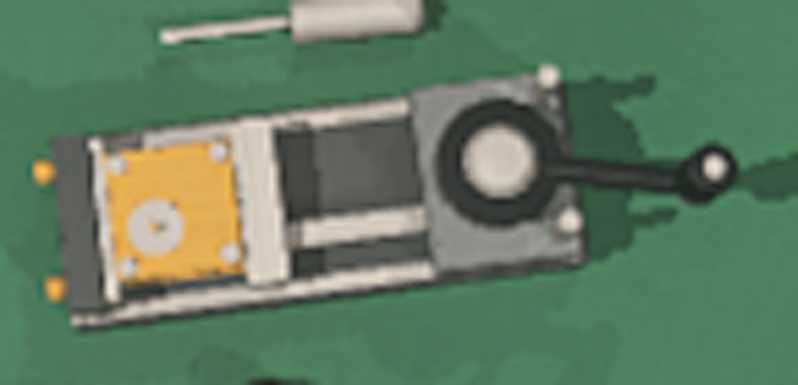

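The lever is seated: the hub top dropped 7 mm from the start. The plate appears against the block at crop x≈95. Quick numeric check that it hasn't sprung back.

Run:
```python
from h import *
H=np.array([.5325,-.0747]);a=.108;Y=np.array([-np.sin(a),np.cos(a)]);X=np.array([np.cos(a),np.sin(a)])
for f in("t0","t5","t6","t7"):
    P=np.load(f"pics/{f}.npy");z=P[...,2];v=(P[...,:2]-H)@Y-.1;u=(P[...,:2]-H)@X
    im=cv2.imread(f"pics/{f}.png").astype(int);r,b=im[...,2],im[...,0]
    k=(abs(u)<.03)&(v>.0)&(v<.12)&(z>.058)&(z<.068)&(r-b>70)
    w=(abs(u)<.042)&(v>.078)&(v<.115)&(z>.055)&(z<.068)&(r-b<45)&(im.min(-1)>130)
    st=(abs(u)<.042)&(v>-.03)&(v<.045)&(z>.058)&(z<.068)&(r-b<45)&(im.min(-1)>130)
    print(f,"brass",v[k].mean().round(4),"plate",v[w].mean().round(4),w.sum(),"jaw",v[st].mean().round(4))
```

```text
t0 brass 0.0465 plate 0.0929 64 jaw -0.0039
t5 brass 0.0595 plate 0.094 76 jaw 0.0195
t6 brass 0.061 plate 0.0949 73 jaw 0.0217
t7 brass 0.0606 plate 0.0957 75 jaw 0.0212
```

Run:
```python
from h import *
g={f:cv2.imread(f"pics/{f}.png",0).astype(np.float32) for f in("t0","t3","t4","t5","t6","t7")}
def sh(a,b,roi):
    y0,y1,x0,x1=roi;M=np.eye(2,3,dtype=np.float32)
    A=g[a][y0:y1,x0:x1];c,M=cv2.findTransformECC(A,g[b],np.array([[1,0,x0],[0,1,y0]],np.float32),cv2.MOTION_TRANSLATION,(3,200,1e-6),None,1)
    return round(c,3),(M[:,2]-[x0,y0]).round(2)
mmpx=(1.0945-.064)/.98/373.9*1000;print("mm/px ~",mmpx)
for b in("t6","t7"):
    print(b,"brass",sh("t5",b,(206,231,216,239)),"jaw(upper)",sh("t5",b,(202,231,238,250)),"bed ref",sh("t5",b,(218,238,262,280)))
```

```text
mm/px ~ 2.812331137322541
t6 brass (0.935, array([-0.81,  0.1 ])) jaw(upper) (0.983, array([-0.79,  0.02])) bed ref (0.999, array([-0.04,  0.01]))
t7 brass (0.93, array([-0.68,  0.08])) jaw(upper) (0.979, array([-0.58,  0.17])) bed ref (0.999, array([-0.04,  0.02]))
```

```bash
python3 -c "
from plant import *
print(close_job())"
```

```text
the job is handed in; nothing more can be done
None
```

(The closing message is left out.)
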